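Refit the damper blocks in a wheel hub and turn it over

ROBOT

A 6-joint arm with a two-finger parallel gripper is mounted at the origin on the work surface. World frame = base frame: x ahead of the robot, y to its left, z up, the work surface at z = 0. Lengths are in mm, angles in rad, forces in N, time in s.
With the tool pointing down it reaches from about 275 to 825 mm from the base axis. Payload 5.2 kg.
Tool frame: the origin (TCP) lies at the very end of the fingers, on their centre line; the grasp point (between the pads) lies 19 mm behind it; z points along the fingers, y is the direction in which the jaws open and shut (so a half turn about z gives the same grasp; the last joint's range is limited). The gripper opens to 93 mm and grips with 3 to 60 N. Pads are 15 mm wide; open, the fingers measure 128 mm over their backs; the gripper's body (75 mm by 188 mm) begins 65 mm behind the grasp point.
Start: joints at [-1.314, 0.259, 1.535, -0, 1.348, -0.203], TCP at [244.093, -492.872, 181.553] pointing down, gripper open.
Joint ranges: [-3.14, 3.14], [-0.91, 2.08], [0.19, 2.58], [-1.22, 4.36], [0.22, 2.71], [-3.12, 3.12]. Speed limits (rad/s): [2.57, 2.57, 3.14, 3.14, 3.14, 3.14].

INTERFACE

Orientations are given as [roll, pitch, yaw] about the fixed x, y, z axes, in that order (R = Rz(yaw) Ry(pitch) Rx(roll)).
In Python, from bench import robot gives the robot as it stands. The module is installed in compiled form; this text tells all that it offers. Calls block until the motion is done:
- robot.move_ptp(position, orientation): joint-space move of the TCP to a pose.
- robot.move_linear(position, ori=None, speed=150, f_stop=None): straight line of the TCP; ori=None keeps the orientation; speed is the mean speed in mm/s. With f_stop (N) it stops when the force on the tool has changed by that much, and returns True; else False.
- robot.move_j(angles): joint-space move.
- robot.move_gripper(opening): opening from 0.0 (shut) to 1.0 (fully open); the grip force is fixed at half the most; returns when the fingers have stopped.
- robot.sleep(seconds).
- robot.inverse_kinematics(position, orientation): joint angles nearest the present ones, or None.
- robot.get_image(name): name is "scene" or "top"; returns a dict with "img" (384x512x3 uint8, blue, green, red), "fovy" (degrees; the focal length in pixels is half the picture's height over the tangent of half this angle, whatever the lens; pixels are square), "cx", "cy" (the principal point, pixels), "eye" and "orientation" of the camera in the world. Camera axes: x right, y down, z forward; pixel columns grow to the right and rows downward; lengths in mm; the calibration is good to about 2 mm. A picture is of the moment at which its call begins. There is no depth.
A pose or a line that the arm cannot do raises robot.MotionError and nothing moves.
- robot.hand_in(): hands the job in, once; it reports no verdict.
Readings, each from a call of its own:
- robot.current_t(): time.
- robot.current_qpos(): joint angles.
- robot.current_joint_vel(): joint speeds.
- robot.current_joint_efforts(): joint torques, N m.
- robot.current_tcp_pos(): TCP position.
- robot.current_eef_rot(): TCP orientation.
- robot.current_contact_force(): force on the tool from outside, world axes, zero at the start.
- robot.current_ft_torque(): the same for the moment, N m.
- robot.current_gripper_width(): opening from 0.0 (shut) to 1.0 (fully open).
Only numpy, scipy, OpenCV 4.12 (cv2) and the standard library are available. Lean on these libraries where they do the work, as an engineer would, in place of code of your own. Each camera call takes 0.05 s, during which the arm holds its last target. There are 200 camera calls.

TASK

Rebuild the wheel hub on its turning stand: tip each orange damper block on the blue mat from its narrow edge onto its broad face with a light push, then fit every block into a pocket of the hub, any block in any pocket, and press it down until it sits flush. When all the blocks are in (with only three blocks one pocket stays empty) and not before, take the hub by its black spinner handle and turn it one full turn anticlockwise seen from above, until the white mark is back at the yellow pointer, then let go; leave the spray can, the jar and the wrench where they are.

Things in the scene. Friction and masses are not known exactly. Their poses are not given: they have to be found in the camera images.
- block0: orange rubber damper block with a black dot on each broad face (the two faces are alike), 22 mm thick along its x, 56 mm long along its y, 42 mm along its z, 60 g; origin at its centre. It starts on the mat standing on a long narrow edge (z upright, centre 21 mm above the mat) and may be absent (None); it lies flat when its x axis is vertical
- block1: orange rubber damper block with a black dot on each broad face (the two faces are alike), 22 mm thick along its x, 56 mm long along its y, 42 mm along its z, 60 g; origin at its centre. It starts on the mat standing on a long narrow edge (z upright, centre 21 mm above the mat) and may be absent (None); it lies flat when its x axis is vertical
- block2: orange rubber damper block with a black dot on each broad face (the two faces are alike), 22 mm thick along its x, 56 mm long along its y, 42 mm along its z, 60 g; origin at its centre. It starts on the mat standing on a long narrow edge (z upright, centre 21 mm above the mat) and may be absent (None); it lies flat when its x axis is vertical
- block3: orange rubber damper block with a black dot on each broad face (the two faces are alike), 22 mm thick along its x, 56 mm long along its y, 42 mm along its z, 60 g; origin at its centre. It starts on the mat standing on a long narrow edge (z upright, centre 21 mm above the mat) and may be absent (None); it lies flat when its x axis is vertical
- mat: blue mat fixed to the bench, 220 mm (its x) by 300 mm (its y), 3 mm thick, where the blocks start; origin at the centre of its underside on the bench
- hub (a joint): angle of the hub about its vertical spindle, rad: 0 at the start with the white rim mark at the yellow pointer of the stand, grows anticlockwise seen from above, so a full turn reads 6.283. It turns freely both ways against slight friction (about 2 N at the handle) and stays where it is left
- hub_center (a point): point on the spindle axis in the hub's flat top face, 72 mm above the bench. The hub is a grey metal drum 210 mm in diameter with four rectangular pockets; axes turn with the hub, z up, its x points to the white mark and pocket0
- pocket0 (a point): centre of the mouth of a hub pocket, in the hub's top face, 60 mm from the axis (on the hub's +x side, by the white mark); axes as hub_center. The pocket is 62 mm long across the line to the hub's centre and 47 mm wide along that line, 21 mm deep: a block lying flat fits in loosely, its 56 mm side across that line, and when fully down its top is 1 mm above the hub's face
- pocket1 (a point): centre of the mouth of a hub pocket, in the hub's top face, 60 mm from the axis (on the hub's +y side); axes as hub_center. The pocket is 62 mm long across the line to the hub's centre and 47 mm wide along that line, 21 mm deep: a block lying flat fits in loosely, its 56 mm side across that line, and when fully down its top is 1 mm above the hub's face
- pocket2 (a point): centre of the mouth of a hub pocket, in the hub's top face, 60 mm from the axis (on the hub's -x side); axes as hub_center. The pocket is 62 mm long across the line to the hub's centre and 47 mm wide along that line, 21 mm deep: a block lying flat fits in loosely, its 56 mm side across that line, and when fully down its top is 1 mm above the hub's face
- pocket3 (a point): centre of the mouth of a hub pocket, in the hub's top face, 60 mm from the axis (on the hub's -y side); axes as hub_center. The pocket is 62 mm long across the line to the hub's centre and 47 mm wide along that line, 21 mm deep: a block lying flat fits in loosely, its 56 mm side across that line, and when fully down its top is 1 mm above the hub's face
- handle (a point): grip point of the black spinner handle, an upright round post 16 mm in diameter that stands on the hub 71 mm from the axis, midway between pocket0 and pocket1, and spins freely on its own pin; the point is on its axis, 24 mm above the hub's top face, and the post ends 16 mm higher
- stand: red turning stand fixed to the bench, foot 150 mm in diameter; origin on the bench under the spindle; its x points to an upright 12 mm square post with a yellow pointer, 126 mm from the spindle, as high as the hub's top face
- spray: green spray can standing on the bench, 52 mm in diameter, 150 mm tall, origin under its centre; a bystander
- jar: red jar standing on the bench, 56 mm in diameter, 60 mm tall, origin under its centre; a bystander
- wrench: steel wrench lying on the bench, 180 mm long, origin under its middle; a bystander
Mind the look-alikes: they are no part of the job. Leave any purple or turquoise look-alike of the block2 alone.

How it is judged:
By the outcome, as a careful person would: the job done as asked, in the order asked, and still so for the second after the job is handed in, with the robot touching nothing.
Of block0, block1, block2, block3 only 3 to 4 are there at a start; the rules pass over those that are not, and their reading is None.
At some moment in a run one of block0, block1, block2, block3 may be knocked a few centimetres aside while the robot is not near it.
Once in a run the grip may slacken for a moment while it holds something.
It also fails if it takes over 210 s, if anything falls off the work surface, if the arm or the gripper's body presses on something with over 40 N, if the wrist force passes 120 N, or if a joint passes its speed limit or range.

## Working session

There is one attempt and no reset: what is moved stays moved. The work goes in short steps, each a Python script; the robot and the scene stay as the last script left them, time stands still between calls to the robot, and variables do not carry over. Pictures are saved under pics/ and viewed, about 12 in all and at most 16, crops included, and the job is handed in when it is done.

```bash
mkdir -p pics; python3 - <<'E'
from bench import robot
import cv2,numpy as np
for n in("scene","top"):
    d=robot.get_image(n); cv2.imwrite(f"pics/{n}0.png",d["img"])
    print(n,d["fovy"],d["cx"],d["cy"],d["eye"],d["orientation"])
print(robot.current_eef_rot(),robot.current_t())
E
```

```text
scene 54.39433199084756 254.77386054956287 194.3516310352761 [1048.7980012  -304.27285173  805.58883101] [-2.45619195  0.01853804  0.90678481]
top 49.99618299175229 261.03040156161495 187.25523773251757 [ 416.59096083   57.22403212 1071.10132613] [-2.99174126  0.00775064 -1.57878677]
[-3.14001659e+00 -3.44619461e-04  4.59821707e-01] 0.1
```

View pics/top0.png

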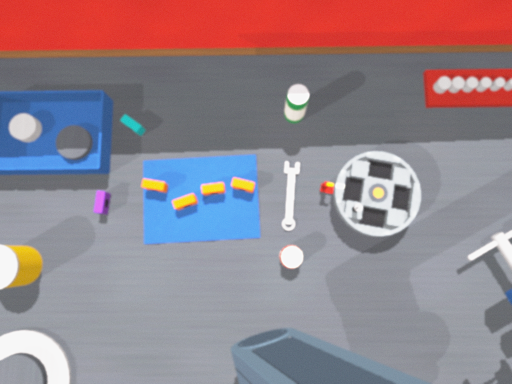

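View pics/scene0.png

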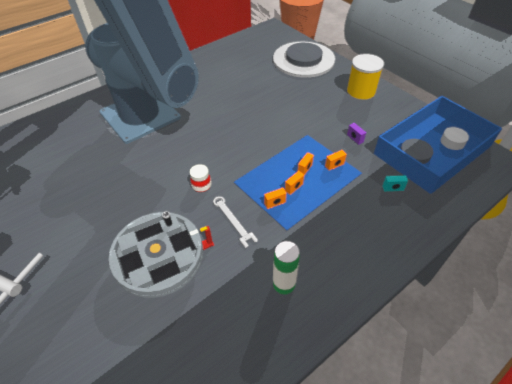

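The top view shows four orange blocks on the mat at about (154,185), (184,202), (213,188) and (243,185). The hub is at (377,193), with its white mark on the left (+y) and the handle near (356,211). The purple (100,203) and turquoise (132,124) decoys lie off the mat.

```bash
cat > h.py <<'E'
from bench import robot
import cv2,numpy as np
from scipy.spatial.transform import Rotation as R
def cam(n):
    d=robot.get_image(n); d["f"]=d["img"].shape[0]/2/np.tan(np.radians(d["fovy"])/2)
    d["R"]=R.from_euler("xyz",d["orientation"]).as_matrix(); d["eye"]=np.array(d["eye"]); return d
def ray(d,p,z):
    p=np.atleast_2d(p).astype(float)
    v=np.c_[(p[:,0]-d["cx"])/d["f"],(p[:,1]-d["cy"])/d["f"],np.ones(len(p))]@d["R"].T
    return (d["eye"]+v*((z-d["eye"][2])/v[:,2])[:,None])[:,:2]
def proj(d,P):
    q=(np.atleast_2d(P)-d["eye"])@d["R"]; return q[:,:2]/q[:,2:]*d["f"]+[d["cx"],d["cy"]]
def orange(d):
    h=cv2.cvtColor(d["img"],cv2.COLOR_BGR2HSV)
    return cv2.inRange(h,(3,150,110),(20,255,255))
def blocks(d,z,rows=(140,240),cols=(120,330),amin=60):
    """orange blobs in top view -> list of (centre xy, long-axis angle, long, short) at height z"""
    m=orange(d); m[:rows[0]]=0; m[rows[1]:]=0; m[:,:cols[0]]=0; m[:,cols[1]:]=0
    m=cv2.morphologyEx(m,cv2.MORPH_CLOSE,np.ones((5,5)))
    out=[]
    for c in cv2.findContours(m,cv2.RETR_EXTERNAL,cv2.CHAIN_APPROX_NONE)[0]:
        if cv2.contourArea(c)<amin: continue
        w=ray(d,c[:,0],z).astype(np.float32)
        (cx,cy),(a,b),t=cv2.minAreaRect(w)
        if a<b: a,b,t=b,a,t+90
        out.append((cx,cy,(t+90)%180-90,a,b))
    return sorted(out,key=lambda o:-o[1])
E
python3 - <<'E'
from h import *
d=cam("top")
for o in blocks(d,40): print(np.round(o,1))
h=cv2.cvtColor(d["img"],cv2.COLOR_BGR2HSV)
y=cv2.inRange(h,(22,120,120),(35,255,255)); y[:150]=0;y[240:]=0;y[:,:310]=0;y[:,430:]=0
for c in cv2.findContours(y,0,1)[0]:
    p=c[:,0].mean(0);print("yellow",p,cv2.contourArea(c),ray(d,p,72))
a=cv2.resize(d["img"][150:240,135:265],None,fx=6,fy=6,interpolation=cv2.INTER_CUBIC)
b=cv2.resize(d["img"][145:245,315:430],None,fx=6,fy=6,interpolation=cv2.INTER_CUBIC)
cv2.imwrite("pics/ca.png",a);cv2.imwrite("pics/cb.png",b)
E
```

```text
yellow [374.66666667 193.33333333] 0.5 [[ 549.93935678 -213.7433806 ]]
yellow [377.73333333 191.6       ] 5.5 [[ 554.14567402 -221.43368366]]
yellow [329.8 184. ] 16.5 [[ 574.03162627 -105.03219741]]
```

View pics/ca.png

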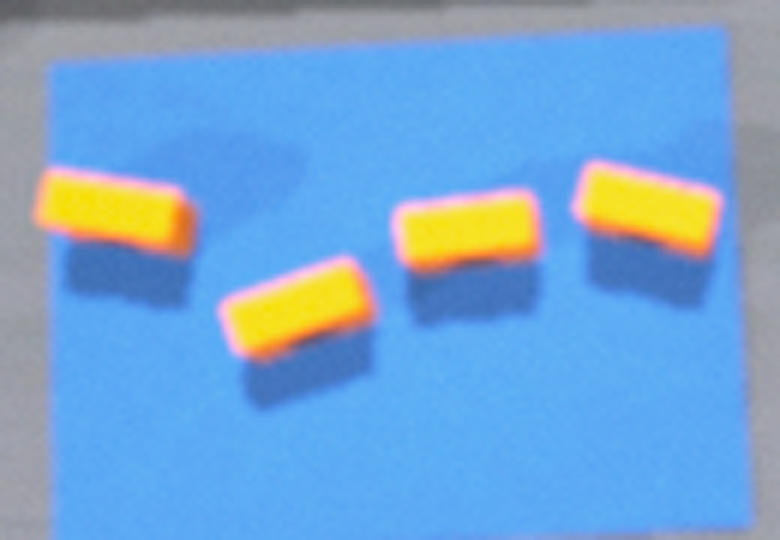

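View pics/cb.png

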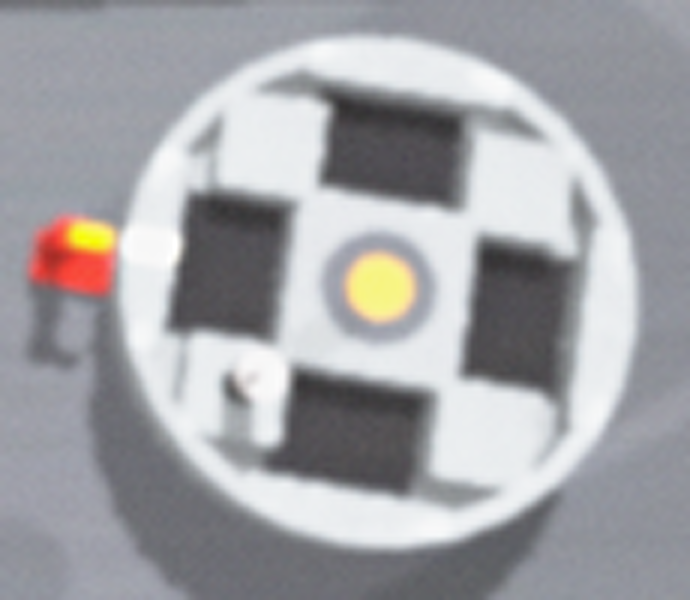

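Crop pictures: the saturated block tops look yellow. The hub centre is at about (378,193), the pockets are clearly dark, and the pointer is at (329,184). The colour masks need fixing.

```bash
sed -i 's/cv2.inRange(h,(3,150,110),(20,255,255))/cv2.inRange(h,(3,130,110),(32,255,255))/' h.py
cat >> h.py <<'E'
def pockets(d,c0=(378,193),r=52,z=72,v=110,dark=None):
    g=cv2.cvtColor(d["img"],cv2.COLOR_BGR2GRAY); m=np.zeros_like(g); cv2.circle(m,c0,r,255,-1)
    k=cv2.morphologyEx(((g<v)*m).astype(np.uint8),cv2.MORPH_OPEN,np.ones((3,3)))
    out=[]
    for c in cv2.findContours(k,0,cv2.CHAIN_APPROX_NONE)[0]:
        if cv2.contourArea(c)<100: continue
        (x,y),(a,b),t=cv2.minAreaRect(ray(d,c[:,0],z).astype(np.float32))
        if a<b:a,b,t=b,a,t+90
        out.append((x,y,(t+90)%180-90,a,b))
    return out
E
python3 - <<'E'
from h import *
d=cam("top"); s=cam("scene")
for o in blocks(d,45): print(np.round(o,1))
print("top pk")
for o in pockets(d,r=40): print(np.round(o,1))
print("scene pk")
for o in pockets(s,(155,250),38): print(np.round(o,1))
for n,i,c in(("t",d,(378,193)),("s",s,(155,249))):
    h=cv2.cvtColor(i["img"],cv2.COLOR_BGR2HSV); m=cv2.inRange(h,(15,90,120),(35,255,255))
    for q in cv2.findContours(m,0,1)[0]:
        p=q[:,0].mean(0)
        if np.hypot(*(p-c))<70 and cv2.contourArea(q)>5: print(n,"yellow",p,cv2.contourArea(q),ray(i,p,72))
# mat corners
for i in(d,):
    h=cv2.cvtColor(i["img"],cv2.COLOR_BGR2HSV); m=cv2.inRange(h,(100,150,170),(125,255,255)); m[:, :130]=0
    q=max(cv2.findContours(m,0,1)[0],key=cv2.contourArea); print("mat",cv2.minAreaRect(ray(i,q[:,0],3).astype(np.float32)))
E
```

```text
[578.9 334.1  80.   63.1  21.7]
[537.1 255.5 -71.9  55.2  23.4]
[569.2 185.1 -82.3  52.5  23.5]
[577.9 110.   75.3  52.9  22.3]
top pk
[ 493.6 -206.    79.1   57.4   40.8]
[ 540.1 -277.2  -10.5   54.6   36.2]
[ 561.2 -160.8  -10.8   56.7   39.3]
[ 610.4 -229.6   80.7   53.4   39.8]
scene pk
[ 614.6 -232.7   79.    62.8   36.3]
[ 545.4 -279.5  -10.3   50.    45. ]
[ 568.5 -163.3  -16.    49.8   47.4]
[ 498.9 -209.7   77.9   60.6   32.1]
t yellow [377.77777778 192.2962963 ] 70.5 [[ 552.42716447 -221.45579316]]
t yellow [329.68421053 184.05263158] 25.5 [[ 573.90352412 -104.74417812]]
s yellow [154.81481481 247.74074074] 72.5 [[ 548.56343133 -220.07525187]]
s yellow [203.     228.4375] 20.0 [[ 573.04642119 -104.9336244 ]]
mat ((550.0568237304688, 222.8540496826172), (215.1291961669922, 294.03045654296875), 2.6345016956329346)
```

```bash
cat >> h.py <<'E'
C=np.array([551.,-219.5]); A0=79.2
def ori(t,x,y):
    """tool down, jaw axis along world angle t (deg); choose the half turn with small q6"""
    q1=np.degrees(np.arctan2(y,x)); best=min(((t+90+180*k+180)%360-180 for k in(0,1)),key=lambda w:abs((q1+90-w+180)%360-180))
    return [np.pi,0,np.radians(best)]
def state(s=""):
    print(s,"t=%.1f"%robot.current_t(),np.round(robot.current_tcp_pos(),1),np.round(robot.current_contact_force(),1),"w=%.3f"%robot.current_gripper_width(),flush=True)
def tip(x,y,t):
    a=np.radians(t); n=np.array([-np.sin(a),np.cos(a)]); n=n if n[0]<0 else -n
    p=np.array([x,y]); s=p-n*36; e=p+n*12; o=ori(t,x,y)
    robot.move_ptp([*s,110],o); robot.move_linear([*s,37],speed=200)
    robot.move_linear([*e,37],speed=70); state("tip")
    robot.move_linear([*(e-n*12),110],speed=250)
E
python3 - <<'E'
from h import *
robot.move_ptp([500,60,230],ori(90,500,60)); robot.move_gripper(0.0)
tip(577.9,110,75.3); tip(569.2,185.1,-82.3); tip(537.1,255.5,-71.9); tip(578.5,330.6,80)
robot.move_ptp([400,60,230],ori(90,400,60)); state()
d=cam("top")
for o in blocks(d,25): print(np.round(o,1))
cv2.imwrite("pics/tip.png",cv2.resize(d["img"][140:250,120:330],None,fx=3.5,fy=3.5,interpolation=cv2.INTER_CUBIC))
E
```

```text
tip t=6.0 [566.8 113.   37.3] [ 0.2 -0.3  0.4] w=0.007
tip t=8.2 [557.9 183.6  37.4] [0.8 0.3 0.5] w=0.004
tip t=10.4 [526.3 251.9  37.4] [ 0.7  0.2 -1.4] w=0.007
tip t=12.8 [567.  332.8  37.1] [0.6 0.8 0.1] w=0.004
 t=14.6 [400.4  60.3 229.6] [-0.3  0.6 -0.3] w=0.007
[582.4 339.7  80.   64.8  22.6]
[539.4 259.3 -71.9  56.4  23.8]
[572.1 187.6 -82.3  53.5  23.9]
[581.1 111.1  75.3  55.2  22.7]
```

View pics/tip.png

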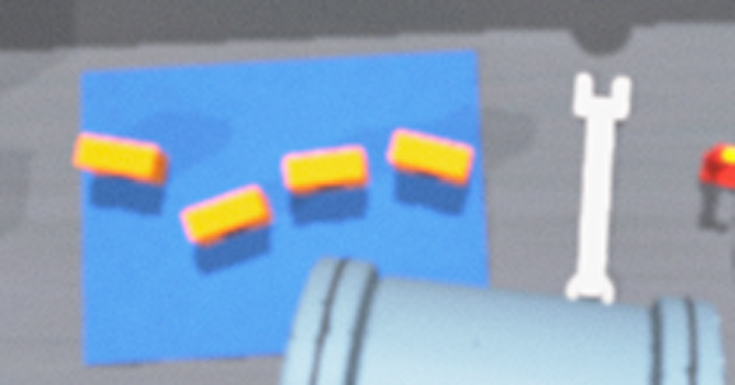

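The picture shows all four blocks still upright and essentially unmoved. I'll watch one push closely.

```bash
python3 - <<'E'
from h import *
x,y,t=577.9,110,75.3
a=np.radians(t); n=np.array([-np.sin(a),np.cos(a)]); p=np.array([x,y]); s=p-n*36
robot.move_ptp([*s,110],ori(t,x,y)); robot.move_linear([*s,37],speed=200)
ims=[]
for k in(-25,-4,12):
    robot.move_linear([*(p+n*k),37],speed=40); state(k); i=cam("scene"); ims.append(cv2.resize(i["img"][110:230,230:370],None,fx=2.8,fy=2.8))
    q=proj(i,[*robot.current_tcp_pos()]); print(q, (q-[230,110])*2.8)
ims.append(cv2.resize(cam("top")["img"][140:260,200:340],None,fx=2.8,fy=2.8))
g=np.vstack([np.hstack(ims[:2]),np.hstack(ims[2:])]); cv2.imwrite("pics/push.png",cv2.resize(g,(700,600)))
E
```

```text
-25 t=16.5 [602.2 103.8  37.7] [ 1.1 -0.3  0.7] w=0.006
[[277.89506934 201.49865274]] [[134.10619415 256.19622766]]
-4 t=17.2 [581.9 109.   37.2] [ 1.1 -0.2 -1. ] w=0.005
[[274.43507509 195.91932726]] [[124.41821026 240.57411633]]
12 t=17.8 [566.3 113.1  37.2] [-0.2  0.1  1.3] w=0.008
[[271.87406492 191.64512857]] [[117.24738177 228.60635998]]
```

View pics/push.png

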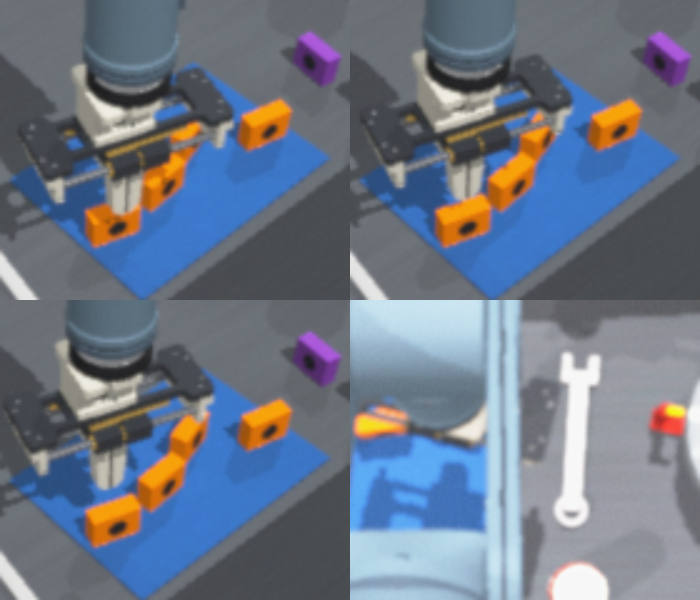

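The push picture shows the fingertips passing above the block. They appear about 7 px, or roughly 20 mm, higher than the reported TCP. I'll touch the mat to calibrate.

```bash
python3 - <<'E'
from h import *
robot.move_linear([515,125,37],speed=150)
print(robot.move_linear([515,125,-12],speed=25,f_stop=4)); state("touch")
i=cam("scene"); q=robot.current_tcp_pos(); print(proj(i,q))
cv2.imwrite("pics/touch.png",cv2.resize(i["img"][110:230,230:370],None,fx=4,fy=4))
robot.move_linear([515,125,60],speed=150); state()
E
```

```text
False
touch t=20.6 [515.1 125.  -11.9] [-0.   0.5 -0.5] w=0.006
[[263.28614659 189.81443233]]
 t=21.2 [514.6 125.   59.6] [-0.6  0.5  0.2] w=0.007
```

View pics/touch.png

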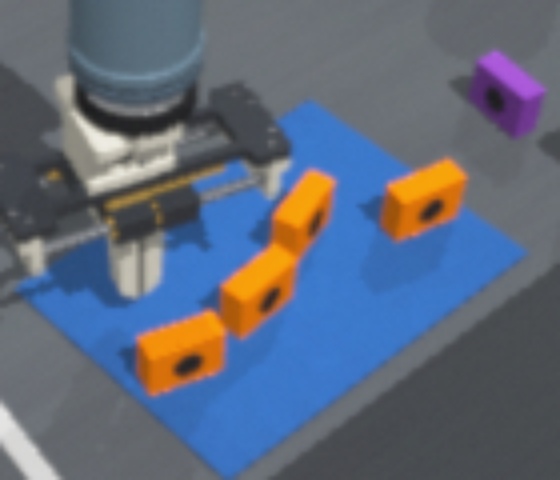

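```bash
python3 - <<'E'
from h import *
robot.move_linear([515,125,-8],speed=150)
print(robot.move_linear([515,125,-40],speed=15,f_stop=4)); state("touch")
i=cam("scene"); print(proj(i,[515,125,3]))
robot.move_linear([515,125,60],speed=150); state()
E
```

```text
True
touch t=23.4 [515.  125.  -33.8] [-0.7  0.3  3.9] w=0.006
[[263.26590062 186.40879392]]
 t=24.2 [514.2 125.   59.2] [-0.6  0.5 -0.9] w=0.005
```

```bash
python3 - <<'E'
from h import *
print(np.round(robot.current_eef_rot(),4),np.round(robot.current_qpos(),4))
ims=[]
for w,z0 in((0.0,-20),(0.6,20)):
    robot.move_gripper(w)
    robot.move_linear([515,125,z0],speed=150)
    r=robot.move_linear([515,125,-40],speed=15,f_stop=2.5); state(f"touch {w} {r}"); print(np.round(robot.current_qpos(),4))
    ims.append(cv2.resize(cam("scene")["img"][120:220,210:310],None,fx=4,fy=4,interpolation=cv2.INTER_CUBIC))
    robot.move_linear([515,125,60],speed=150)
cv2.imwrite("pics/touch2.png",np.hstack(ims))
E
```

```text
[-3.1407e+00 -3.0000e-03  2.8850e+00] [ 0.0275  0.3394  1.7473 -0.      1.058  -1.2867]
touch 0.0 True t=26.0 [514.9 125.  -33.8] [-0.9  0.7  5.2] w=0.007
[ 0.0275  0.4682  1.8309 -0.      0.8444 -1.2867]
touch 0.6 True t=31.4 [515.1 125.  -33.8] [-1.6  0.3  4.7] w=0.601
[ 0.0275  0.4691  1.8294 -0.      0.8463 -1.2867]
```

View pics/touch2.png

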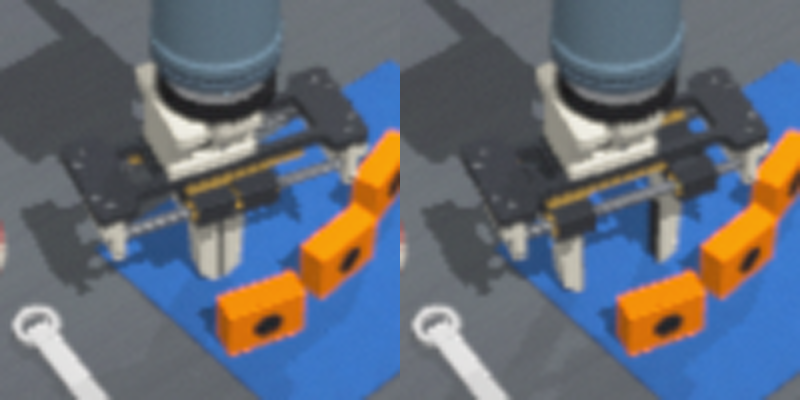

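The contact and the pictures agree: the true fingertip height is the reported z plus 36.8 mm, and xy is right. I'll apply that offset and push again.

```bash
cat >> h.py <<'E'
DZ=36.8   # measured: true tip z = reported z + DZ
def ptp(x,y,z,o): robot.move_ptp([x,y,z-DZ],o)
def lin(x,y,z,speed=150,f_stop=None,ori=None): return robot.move_linear([x,y,z-DZ],ori,speed=speed,f_stop=f_stop)
def tip(x,y,t):
    a=np.radians(t); n=np.array([-np.sin(a),np.cos(a)]); n=n if n[0]<0 else -n
    p=np.array([x,y]); s=p-n*36; e=p+n*10; o=ori(t,x,y)
    ptp(*s,90,o); lin(*s,38,200); lin(*e,38,60); state("tip")
    lin(*(e-n*12),90,250)
E
python3 - <<'E'
from h import *
robot.move_gripper(0.0); 
tip(577.9,110,75.3); tip(569.2,185.1,-82.3); tip(537.1,255.5,-71.9); tip(578.5,330.6,80)
ptp(400,-100,200,ori(90,400,-100)); state()
d=cam("top")
for o in blocks(d,25): print(np.round(o,1))
cv2.imwrite("pics/tip2.png",cv2.resize(d["img"][140:250,120:330],None,fx=3.5,fy=3.5,interpolation=cv2.INTER_CUBIC))
E
```

```text
tip t=35.0 [568.7 112.5   1.3] [-0.5 -0.6 -0.2] w=0.001
tip t=37.1 [559.8 183.8   1.4] [-0.5  0.3 -0.2] w=0.006
tip t=39.2 [528.  252.5   1.3] [-0.2  0.1 -0.1] w=0.007
tip t=41.5 [569.  332.4   1.3] [ 0.9 -0.3 -0.1] w=0.002
 t=43.7 [400.1 -99.7 162.9] [-0.4 -0.1 -0.6] w=0.006
[547.4 342.4  80.7  58.4  40. ]
[535.4 188.7 -68.3 182.   52.2]
```

View pics/tip2.png

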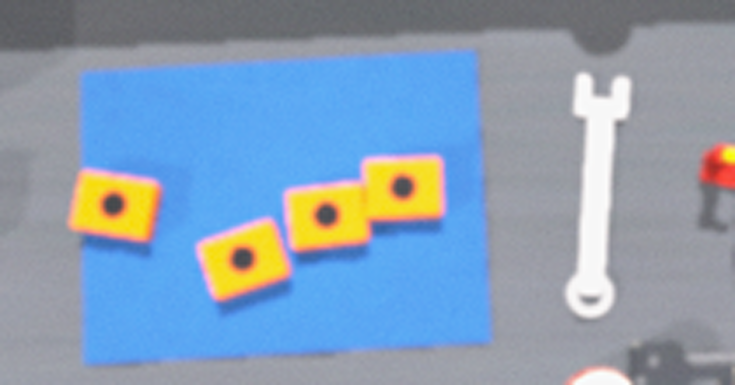

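All four blocks now lie flat. The right two at about (326,214) and (402,187) in the crop nearly touch. I'll place the first block, using the dots for the centres.

```bash
cat >> h.py <<'E'
def flat(d,z=25,amin=80,rows=(130,260),cols=(100,330)):
    """flat blocks: (x,y,long-axis deg,L,W,dot x,dot y); fills the dots, erodes to part touching blocks"""
    m=orange(d); m[:rows[0]]=0; m[rows[1]:]=0; m[:,:cols[0]]=0; m[:,cols[1]:]=0
    cs=cv2.findContours(m,0,cv2.CHAIN_APPROX_NONE)[0]; f=cv2.drawContours(np.zeros_like(m),cs,-1,255,-1)
    dots=cv2.morphologyEx(f&~m,cv2.MORPH_OPEN,np.ones((2,2)))
    dl=[np.mean(c[:,0],0) for c in cv2.findContours(dots,0,cv2.CHAIN_APPROX_NONE)[0]]
    e=cv2.erode(f,np.ones((5,5))); out=[]
    for c in cv2.findContours(e,0,cv2.CHAIN_APPROX_NONE)[0]:
        if cv2.contourArea(c)<amin: continue
        (x,y),(a,b),t=cv2.minAreaRect(ray(d,c[:,0],z).astype(np.float32))
        if a<b:a,b,t=b,a,t+90
        dd=min(dl,key=lambda p:np.hypot(*(ray(d,p,z)[0]-[x,y])),default=None)
        q=ray(d,dd,z)[0] if dd is not None else [np.nan]*2
        out.append((x,y,(t+90)%180-90,a,b,*q))
    return sorted(out,key=lambda o:o[1])
def pick(b):
    o=ori(b[2]+90,b[0],b[1]); robot.move_gripper(0.72)
    ptp(b[0],b[1],80,o); lin(b[0],b[1],12,150); robot.move_gripper(0.3); state("grip")
    lin(b[0],b[1],125,200); state("lift"); return robot.current_gripper_width()
def pk(k): 
    a=np.radians(A0+90*k); return C+60*np.array([np.cos(a),np.sin(a)]),A0+90*k
def insert(k,off=(0,0)):
    p,t=pk(k); p=p+off; o=ori(t,*p)
    ptp(*p,125,o); lin(*p,92,200); w=robot.current_gripper_width()
    r=lin(*p,75,40,f_stop=5); state(f"insert pk{k} stop={r} w0={w:.3f}"); return r
def press(k):
    p,t=pk(k); robot.move_gripper(0.0); ptp(*p,90,ori(t,*p))
    r=lin(*p,66,30,f_stop=10); state(f"press {r} z={robot.current_tcp_pos()[2]+DZ:.1f}")
    lin(*p,110,250)
E
python3 - <<'E'
from h import *
robot.move_gripper(0.72)
d=cam("top"); L=flat(d)
for o in L: print(np.round(o,1))
b=L[0]
if len(L)==4 and pick(b)>0.38:
    print(insert(3))
    s=cam("scene"); cv2.imwrite("pics/ins.png",cv2.resize(s["img"][170:310,80:260],None,fx=4,fy=4))
E
```

```text
[549.  159.  -71.9 102.4  36.9 537.6 185.4]
[506.7 246.5 -70.3  40.9  27.5 506.3 245.6]
[547.3 342.2  80.7  45.7  28.3 546.3 341.6]
```

```bash
python3 - <<'E'
from h import *
d=cam("top"); L=flat(d); b=L[1]; b=((b[0]+b[5])/2,(b[1]+b[6])/2,b[2])
if pick(b)>0.38:
    print(insert(3))
    s=cam("scene"); cv2.imwrite("pics/ins.png",cv2.resize(s["img"][170:310,80:260],None,fx=4,fy=4))
E
```

```text
grip t=47.8 [507.  246.3 -24.1] [-1.  -1.   4.5] w=0.451
lift t=48.5 [505.6 245.8  87.1] [ 0.4 -0.1 -1.1] w=0.446
insert pk3 stop=True w0=0.445 t=51.0 [ 610.9 -231.4   41.7] [0.4 0.2 1.4] w=0.449
True
```

View pics/ins.png

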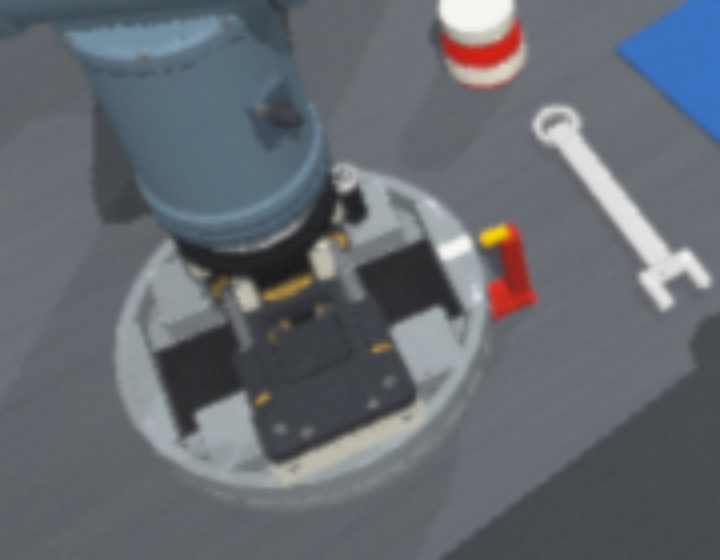

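The hand is over pocket 3, and it stopped at a tip height of 78.5. That puts the block bottom about 2.5 mm below the hub face, or possibly on the edge. I'll continue down with small offsets.

```bash
cat >> h.py <<'E'
def seat(k,z=75,offs=((0,0),(2,0),(-2,0),(0,2),(0,-2),(2,2),(-2,-2),(2,-2),(-2,2),(3.5,0),(-3.5,0),(0,3.5),(0,-3.5))):
    """held block over pocket k: press down at small (radial,tangential) offsets until it drops in"""
    p,t=pk(k); a=np.radians(t); u=np.array([np.cos(a),np.sin(a)]); v=np.array([-u[1],u[0]])
    for dr,dt in offs:
        q=p+dr*u+dt*v; c=robot.current_tcp_pos()
        lin(*q,max(c[2]+DZ,80),60); r=lin(*q,z,25,f_stop=8); zt=robot.current_tcp_pos()[2]+DZ
        print("seat",dr,dt,r,round(zt,1),flush=True)
        if zt<z+1.2: return dr,dt
    return None
E
python3 - <<'E'
from h import *
print(seat(3)); state()
E
```

```text
seat 0 0 True 76.3
seat 2 0 False 74.9
(2, 0)
 t=52.1 [ 611.3 -231.3   38.1] [-4.1 -0.1  3. ] w=0.450
```

```bash
sed -i 's/e=cv2.erode(f,np.ones((5,5)))/e=cv2.erode(f,np.ones((9,9)))/; s/amin=80/amin=15/' h.py
cat >> h.py <<'E'
def release():
    c=robot.current_tcp_pos(); robot.move_gripper(0.6); lin(c[0],c[1],c[2]+DZ+30,200)
E
python3 - <<'E'
from h import *
release(); press(3); state()
ptp(400,-100,200,ori(90,400,-100))
d=cam("top")
for o in flat(d): print(np.round(o,1))
for o in pockets(d,r=40): print(np.round(o,1))
for o in flat(d,73,15,(130,260),(330,430)): print("in",np.round(o,1))
cv2.imwrite("pics/one.png",np.hstack([cv2.resize(d["img"][140:250,320:430],(400,400)),cv2.resize(cam("scene")["img"][190:310,95:215],(400,400))]))
E
```

```text
press True z=85.8 t=54.5 [ 610.8 -231.1   49. ] [-0.7  1.   6.6] w=0.005
 t=54.8 [ 611.4 -231.6   75.1] [ 0.2 -0.3 -0.1] w=0.005
[549.  159.  -71.9  89.6  23.8 537.6 185.4]
[547.6 342.6  81.4  33.5  16.7 546.7 341.2]
[ 540.9 -278.3   -9.4   56.8   38.4]
[ 561.3 -160.9  -10.5   56.6   39.5]
in [ 613.  -229.3   77.8   36.9   21.3  612.5 -238.3]
```

View pics/one.png

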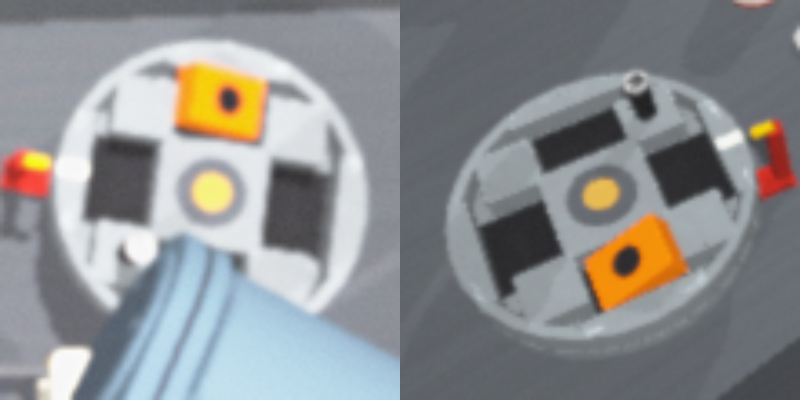

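The first block sits proud in pocket 3: pressing stopped at 85.8. It appears shifted toward +y, since there is a dark gap on its −y side. I'll triangulate its dot and then push it across.

```bash
cat >> h.py <<'E'
def tri(d,p,s,q):
    M=[];B=[]
    for c,x in((d,p),(s,q)):
        v=c["R"]@np.array([(x[0]-c["cx"])/c["f"],(x[1]-c["cy"])/c["f"],1]); v/=np.linalg.norm(v)
        P=np.eye(3)-np.outer(v,v); M.append(P); B.append(P@c["eye"])
    return np.linalg.lstsq(np.vstack(M),np.hstack(B),rcond=None)[0]
def oblob(d,box):
    """orange blob in box (r0,r1,c0,c1): dot centroid, corners px"""
    m=np.zeros(d["img"].shape[:2],np.uint8); r0,r1,c0,c1=box; m[r0:r1,c0:c1]=orange(d)[r0:r1,c0:c1]
    c=max(cv2.findContours(m,0,cv2.CHAIN_APPROX_NONE)[0],key=cv2.contourArea)
    f=cv2.drawContours(np.zeros_like(m),[c],-1,255,-1); h=f&~m
    M=cv2.moments(cv2.morphologyEx(h,cv2.MORPH_OPEN,np.ones((2,2))),True)
    return np.array([M["m10"],M["m01"]])/M["m00"], c[:,0]
E
python3 - <<'E'
from h import *
d=cam("top");s=cam("scene")
p,cp=oblob(d,(140,190,360,410)); q,cq=oblob(s,(240,300,140,220)); print(p,q,"dot",tri(d,p,s,q), "nominal",pk(3)[0])
for z in(73,86): print(z,"dot rays",ray(d,p,z),ray(s,q,z))
def ye(i,c):
    m=cv2.inRange(cv2.cvtColor(i["img"],cv2.COLOR_BGR2HSV),(15,60,120),(35,255,255)); y,x=np.nonzero(m); k=np.hypot(x-c[0],y-c[1])<9; return np.array([x[k].mean(),y[k].mean()])
a,b=ye(d,(378,192)),ye(s,(155,248)); print("boss",tri(d,a,s,b))
def wh(i,box):
    r0,r1,c0,c1=box; g=i["img"][r0:r1,c0:c1].min(2); y,x=np.nonzero(g>235); return np.array([x.mean()+c0,y.mean()+r0]),len(x)
E
```

```text
[383.5 168. ] [163.72727273 268.70454545] dot [ 612.11868376 -233.56410693   80.61233507] nominal [ 609.93723504 -230.74287888]
73 dot rays [[ 612.54841267 -238.27362959]] [[ 608.97978593 -230.52445299]]
86 dot rays [[ 609.99611983 -234.42485241]] [[ 616.78448695 -231.83313959]]
boss [ 551.71388115 -220.43713584   76.88113423]
```

```bash
sed -i 's/^C=.*/C=np.array([551.6,-220.2]); A0=79.2/' h.py
cat >> h.py <<'E'
def regrip(k,z=78):
    p,t=pk(k); robot.move_gripper(0.62); ptp(*p,110,ori(t,*p)); r=lin(*p,z,60,f_stop=8); robot.move_gripper(0.3); state(f"regrip {r}")
E
python3 - <<'E'
from h import *
regrip(3); print(seat(3,73.5)); state(); release(); press(3)
E
```

```text
regrip False t=59.6 [ 610.8 -231.6   41.6] [ 0.4 -0.1 -0.1] w=0.442
seat 0 0 True 78.3
seat 2 0 True 78.3
seat -2 0 True 78.3
seat 0 2 True 78.7
seat 0 -2 True 77.6
seat 2 2 True 78.2
seat -2 -2 True 76.9
seat 2 -2 True 77.1
seat -2 2 True 78.1
seat 3.5 0 True 77.3
seat -3.5 0 True 78.1
seat 0 3.5 True 78.4
seat 0 -3.5 True 77.3
None
 t=65.7 [ 609.3 -234.6   40.5] [-0.4  0.1  3.6] w=0.444
press True z=73.0 t=68.3 [ 610.6 -231.6   36.2] [-0.6 -0.4  5.2] w=0.008
```

It now presses down to 73.0, which is flush. I'll separate the touching pair by nearest dot and view the state.

```bash
cat >> h.py <<'E'
def flat(d,z=25,rows=(130,260),cols=(100,330)):
    """flat blocks by dots: pixels go to the nearest dot -> (dot x,y, long-axis deg, L, W, rect x,y)"""
    m=orange(d); m[:rows[0]]=0; m[rows[1]:]=0; m[:,:cols[0]]=0; m[:,cols[1]:]=0
    f=cv2.drawContours(np.zeros_like(m),cv2.findContours(m,0,cv2.CHAIN_APPROX_NONE)[0],-1,255,-1)
    n,lab,st,ce=cv2.connectedComponentsWithStats(cv2.erode(f,np.ones((3,3)))&~m)
    D=np.array([ce[i] for i in range(1,n) if 4<=st[i,4]<=40])
    y,x=np.nonzero(f); P=np.c_[x,y]; own=np.argmin(((P[:,None]-D[None])**2).sum(2),1); out=[]
    for i,c in enumerate(D):
        (X,Y),(a,b),t=cv2.minAreaRect(ray(d,P[own==i],z).astype(np.float32))
        if a<b:a,b,t=b,a,t+90
        out.append((*ray(d,c,z)[0],(t+90)%180-90,a,b,X,Y))
    return sorted(out,key=lambda o:o[1])
E
python3 - <<'E'
from h import *
ptp(400,-140,200,ori(90,400,-140))
d=cam("top"); print(robot.current_t())
for o in flat(d): print(np.round(o,1))
for o in flat(d,73,(130,260),(330,430)): print("in",np.round(o,1))
cv2.imwrite("pics/two.png",np.hstack([cv2.resize(d["img"][140:250,120:430],None,fx=2.5,fy=2.5)]))
E
```

```text
69.8833
[560.3 131.7 -85.7 273.9  40.9 566.1  25. ]
[540.2 187.7 -83.3  55.6  40.3 538.6 184.4]
[549.3 343.9  80.8  58.4  40.  547.4 342.4]
in [ 613.3 -230.7  -81.5  161.7   54.9  604.4 -181.2]
```

View pics/two.png

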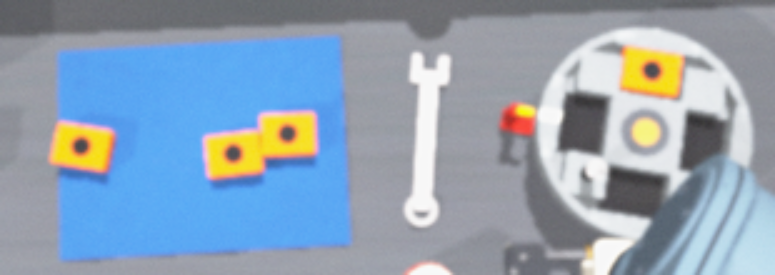

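The picture shows block 1 flush in pocket 3 and three flat blocks left on the mat. Next come the rightmost two blocks, into pockets 0 and 2.

```bash
sed -i 's/own=np.argmin(((P\[:,None\]-D\[None\])\*\*2).sum(2),1); out=\[\]/q=((P[:,None]-D[None])**2).sum(2); own=np.where(q.min(1)<18**2,q.argmin(1),-1); out=[]/' h.py
cat >> h.py <<'E'
def cycle(i,k):
    d=cam("top"); L=flat(d)
    for o in L: print(np.round(o,1))
    b=L[i]; b=((b[0]+b[5])/2,(b[1]+b[6])/2,b[2])
    if pick(b)<0.38: return "no grip"
    insert(k); w=robot.current_gripper_width()
    if w<0.38: return "lost"
    print(seat(k)); release(); press(k)
E
python3 - <<'E'
from h import *
print(cycle(0,2))
E
```

```text
[560.2 132.  -85.7  56.4  40.9 558.  133.6]
[540.2 188.  -83.3  55.6  40.3 538.6 184.4]
[549.3 343.9  80.7  57.9  40.  547.4 342.2]
grip t=73.5 [559.5 132.9 -24.2] [-1.4 -0.2  5.2] w=0.444
lift t=74.2 [558.2 132.8  87.1] [ 0.1  1.  -0.9] w=0.450
insert pk2 stop=True w0=0.445 t=76.4 [ 540.9 -279.7   41.5] [1.  0.3 1.4] w=0.450
seat 0 0 False 74.5
(0, 0)
press True z=73.0 t=79.7 [ 540.8 -279.2   36.2] [ 0.8 -0.5  4.1] w=0.003
None
```

```bash
python3 - <<'E'
from h import *
print(cycle(0,0))
E
```

```text
[540.2 187.7 -83.4  51.7  40.3 538.4 186.3]
[549.1 344.1  80.7  57.9  39.6 547.6 342.1]
grip t=84.0 [539.7 187.1 -24.1] [-0.6 -0.1  5.9] w=0.453
lift t=84.7 [538.3 186.9  87.1] [ 0.1 -0.4 -1.2] w=0.451
insert pk0 stop=True w0=0.448 t=86.7 [ 563.5 -161.4   42.5] [-0.2 -0.8  0.1] w=0.446
seat 0 0 True 77.7
seat 2 0 False 75.3
(2, 0)
press True z=86.7 t=90.2 [ 564.1 -161.7   49.9] [-1.1 -0.1  6.6] w=0.004
None
```

```bash
python3 - <<'E'
from h import *
regrip(0); print(seat(0,73.5,((0,0),(0,2),(0,-2),(-2,0),(2,0),(-2,-2),(-2,2),(0,3),(0,-3),(0,0)))); release(); press(0)
E
```

```text
regrip False t=92.8 [ 563.1 -161.4   41.6] [ 1.1 -0.   1.4] w=0.446
seat 0 0 True 78.3
seat 0 2 True 77.2
seat 0 -2 True 78.4
seat -2 0 True 77.9
seat 2 0 True 77.9
seat -2 -2 True 78.2
seat -2 2 True 76.4
seat 0 3 True 75.4
seat 0 -3 True 77.2
seat 0 0 True 74.4
(0, 0)
press True z=73.0 t=100.3 [ 563.3 -161.4   36.2] [0.7 0.  4.9] w=0.005
```

```bash
python3 - <<'E'
from h import *
print(cycle(0,1))
E
```

```text
[549.3 343.9  80.8  58.4  40.  547.4 342.4]
grip t=104.8 [548.7 343.4 -24.1] [-0.  -0.8  4.1] w=0.449
lift t=105.5 [547.5 342.8  87. ] [-0.5  0.2 -0.4] w=0.448
insert pk1 stop=True w0=0.448 t=108.2 [ 493.5 -209.4   43.5] [-0.3  0.5  3.7] w=0.448
seat 0 0 True 78.0
seat 2 0 False 74.7
(2, 0)
press True z=73.0 t=111.9 [ 492.6 -209.    36.2] [-1.6  0.2  5.5] w=0.008
None
```

```bash
python3 - <<'E'
from h import *
ptp(350,80,220,ori(90,350,80))
d=cam("top");s=cam("scene"); print(robot.current_t())
L=flat(d,73,(140,250),(333,430))
for o in L: print("in",np.round(o,1), "ang %.1f r %.1f"%(np.degrees(np.arctan2(o[1]-C[1],o[0]-C[0])),np.hypot(o[0]-C[0],o[1]-C[1])))
print("pred handle top px",proj(d,[*(C+71*np.array([np.cos(np.radians(A0+45)),np.sin(np.radians(A0+45))])),112]),proj(s,[*(C+71*np.array([np.cos(np.radians(A0+45)),np.sin(np.radians(A0+45))])),112]))
cv2.imwrite("pics/four.png",np.hstack([cv2.resize(d["img"][145:245,325:425],(400,400),interpolation=2),cv2.resize(s["img"][200:300,105:205],(400,400),interpolation=2)]))
E
```

```text
113.55
in [ 540.8 -279.7  -13.4   57.    43.3  538.6 -278.3] ang -100.3 r 60.4
in [ 612.6 -233.4   77.1   59.9   42.7  610.6 -231.6] ang -12.2 r 62.4
in [ 493.3 -207.9   78.    60.6   42.6  493.6 -205.6] ang 168.1 r 59.6
in [ 567.6 -163.1  -11.8   57.6   42.7  566.  -162. ] ang 74.4 r 59.3
pred handle top px [[357.58476297 207.46427738]] [[165.77950334 214.22706259]]
```

View pics/four.png

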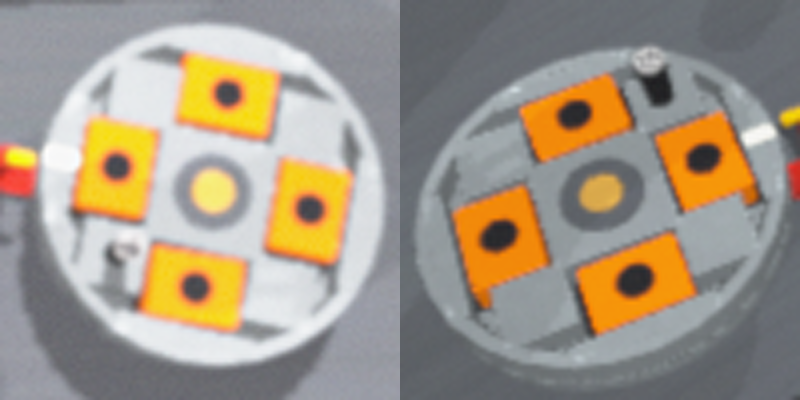

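All four blocks are flush, and the white mark at crop (60,158) is at the pointer. The handle top is at (357,205.5) in the top view, within 2 px of prediction. Now the handle turn.

```bash
cat > turn.py <<'E'
from h import *
C=np.array([551.8,-220.2]); H=A0+45; Z=79
def pos(g): a=np.radians(H+g); return C+71*np.array([np.cos(a),np.sin(a)])
E
python3 - <<'E'
from turn import *
d=cam("top");s=cam("scene"); print(tri(d,(357,205.5),s,(167.5,214.5)),"cmd",pos(0))
o=ori(H+90,*pos(180))
robot.move_gripper(0.6); ptp(*pos(0),150,o); r=lin(*pos(0),Z,100,f_stop=8); state(f"down {r}")
if not r:
    robot.move_gripper(0.05); state("grip")
    for g in range(10,91,10):
        lin(*pos(g),Z,70)
        if g%30==0: state(g)
E
```

```text
[ 516.25464554 -159.5020731   114.05101223] cmd [ 511.89208017 -161.47727923]
down False t=116.7 [ 512.4 -161.6   42.8] [-0.1  1.2  0. ] w=0.596
grip t=117.4 [ 512.1 -161.5   42.3] [0.6 0.3 0.1] w=0.168
30 t=118.4 [ 487.1 -189.2   42.2] [-4.6  1.5  5.7] w=0.164
60 t=119.3 [ 479.8 -226.3   42.3] [-8.  -2.5  7.3] w=0.167
90 t=120.3 [ 493.  -262.4   42.3] [-4.8 -6.2  2.6] w=0.166
```

```bash
python3 - <<'E'
from turn import *
for g in range(100,361,10):
    lin(*pos(g),Z,70)
    if g%30==0: state(g)
    if not .13<robot.current_gripper_width()<.21: state("slack?"); break
i=cam("scene"); cv2.imwrite("pics/turned.png",cv2.resize(i["img"][190:310,80:240],(800,600),interpolation=2))
E
```

```text
120 t=121.3 [ 521.9 -285.8   42.3] [-0.6 -5.3  0.4] w=0.170
150 t=122.3 [ 557.6 -291.3   42.3] [ 1.8 -4.4  0. ] w=0.168
180 t=123.2 [ 591.8 -278.2   42.3] [2.2 0.6 3. ] w=0.168
210 t=124.2 [ 614.7 -249.9   42.3] [-1.7  3.3  5.5] w=0.163
240 t=125.2 [ 620.6 -214.2   42.3] [-4.1  0.5  7.1] w=0.165
270 t=126.2 [ 608.1 -180.4   42.3] [-4.  -1.1  8.1] w=0.162
300 t=127.1 [ 580.6 -157.1   42.3] [-3.  -4.5  6.1] w=0.168
330 t=128.1 [ 545.3 -150.4   42.3] [-0.9 -6.2  3.4] w=0.167
360 t=129.1 [ 511.3 -161.9   42.3] [ 1.6 -3.6  2.6] w=0.166
```

View pics/turned.png

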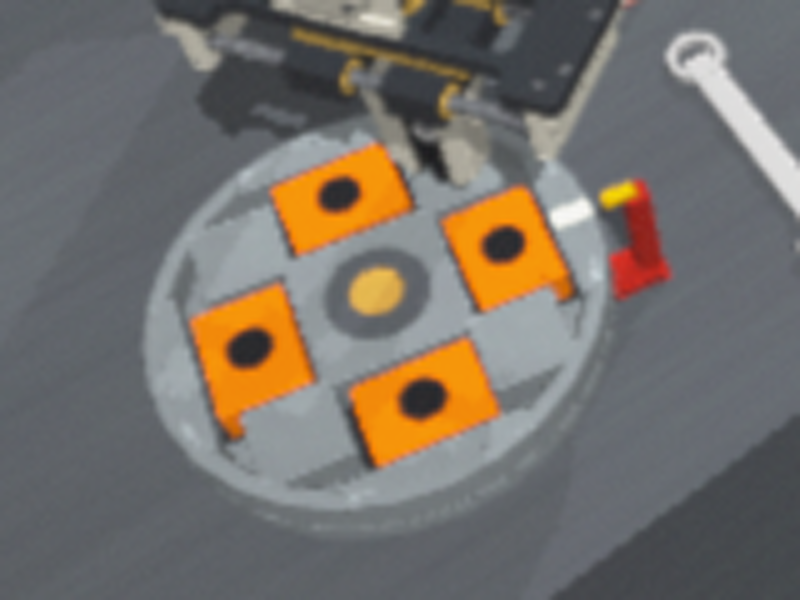

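The picture shows a full turn made, with the white mark (572,213) at the pointer (618,195). I'll let go and compare with the first images.

```bash
python3 - <<'E'
from turn import *
robot.move_gripper(0.6); p=pos(360); lin(*p,160,150); ptp(350,80,220,ori(90,350,80)); robot.sleep(0.5)
d=cam("top");s=cam("scene"); state()
def mark(img,box):
    r0,r1,c0,c1=box; g=cv2.cvtColor(img[r0:r1,c0:c1],cv2.COLOR_BGR2HSV); m=((g[...,2]>190)&(g[...,1]<25)).astype(np.uint8)
    n,_,st,ce=cv2.connectedComponentsWithStats(m); k=1+np.argmax(st[1:,4]); return ce[k]+[c0,r0],st[k,4]
for n,i,b in(("top",d,(178,196,333,347)),("scene",s,(224,244,185,203))):
    for im in(cv2.imread(f"pics/{n}0.png"),i["img"]):
        c,a=mark(im,b); w=ray(i,c,72)[0]-C; print(n,c,a,"ang %.2f"%np.degrees(np.arctan2(w[1],w[0])))
for o in flat(d,73,(140,250),(333,430)): print("in",np.round(o,1),"ang %.1f"%np.degrees(np.arctan2(o[1]-C[1],o[0]-C[0])))
cv2.imwrite("pics/final.png",np.hstack([cv2.resize(d["img"][60:300,260:430],(400,565)),cv2.resize(s["img"][160:300,90:190],(400,565))]))
E
```

```text
t=132.4 [350.   80.  183.2] [ 0.1 -0.2  0.3] w=0.601
top [339.45731707 186.37195122] 164 ang 80.03
top [339.30519481 186.23376623] 154 ang 79.86
scene [193.47222222 231.75      ] 36 ang 80.76
scene [193.62857143 232.48571429] 35 ang 79.48
in [ 541.9 -279.8  -12.1   57.8   42.8  540.3 -278.6] ang -99.5
in [ 613.3 -231.2   78.8   60.3   42.7  610.9 -229.9] ang -10.1
in [ 493.1 -209.2   78.1   60.6   43.   493.3 -208. ] ang 169.4
in [ 566.4 -162.6  -10.5   57.7   43.2  564.1 -161.4] ang 75.7
```

View pics/final.png

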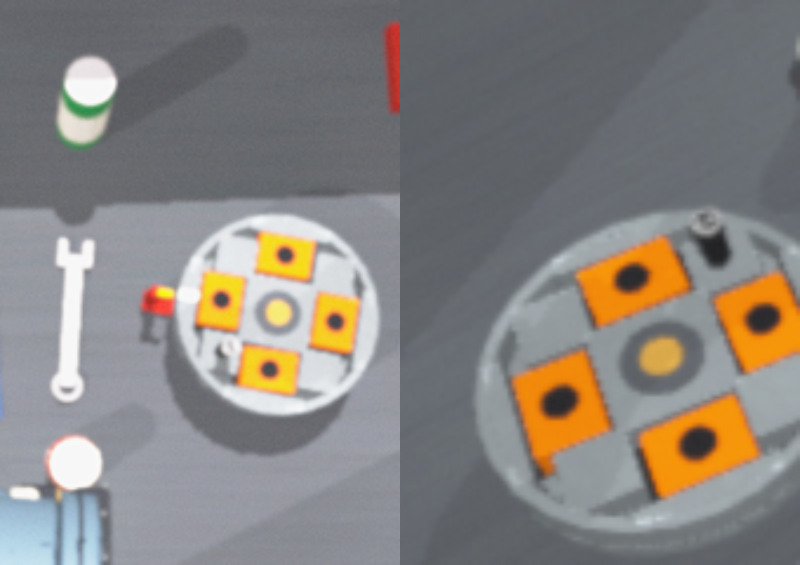

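The final view shows the mark at the pointer, four blocks flush, and the can, wrench and jar in their places.

```bash
python3 - <<'E'
from bench import robot
print(robot.hand_in(),robot.current_t())
E
```

```text
the job is handed in; nothing more can be done
the job is handed in; nothing more can be done
```

The wheel hub is rebuilt and the job is handed in, at about 132 s of the 210 s allowed. I tipped all four orange blocks flat, pressed one into each pocket, then turned the hub one full turn anticlockwise by the handle and let go.

**Final checks**
- **Blocks:** each block stopped the press at 73.0 mm, which is flush. Two of them (pockets 3 and 0) sat about 13 mm proud at first and needed a re-grip and some wiggling.
- **White mark:** it is back at the pointer. Compared with the start it is 0.2° off in the top view and 1.3° off in the scene view; the scene figure rests on a small blob of about 35 pixels.
- **Bystanders:** the spray can, jar and wrench look unmoved in the last picture, though I did not measure them. The gripper never went near the purple and turquoise look-alikes.

**What disagreed**
- **Fingertip height:** the true fingertip height was 36.8 mm above the reported TCP height. The first round of pushes therefore passed over the blocks without touching them. I found this by touching the mat and corrected every later move.
- **Shifted block:** the rightmost block ended up a few centimetres aside and close against its neighbour around the time of tipping. It was still picked and fitted normally.

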